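Restock the jam station and shut its sliding cover

TASK

Restock the jam station on the breakfast counter: slide its clear cover back, stand the red jam jar and the honey jar upright on its two empty coasters, one on each and well centred so that the three jars make a neat row, then slide the cover fully shut. Set the glass jars down, do not drop them, and leave the purple jar and everything else on the counter where it is.

Things in the scene. Friction and masses are not known exactly. Their poses are not given: they have to be found in the camera images.
- station: the jam station, fixed: a long bamboo box, 617 mm along its y axis, 160 mm along x, with clear long walls. Origin: under the middle coaster place, at counter height. The open-topped well, closed by the cover, spans y = -135 to +180 mm inside (outer end face at -147 mm); the rest, to y = 472 mm, is roofed by a fixed deck.
- well_mouth (a point): centre of the well's mouth at rim height, 124 mm above the counter (station's x = 0, y = 22 mm). Inner floor 10 mm above the counter; inner wall faces at x = -70 and +70 mm; small lips over the cover's grooves leave 126 mm clear across x at the mouth. The end wall is 118 mm high.
- deck_top (a point): centre of the top of the bamboo deck, 134 mm above the counter (station's x = 0, y = 326 mm); the deck is 160 mm along x and reaches from y = 180 to 472 mm. The cover slides under it.
- cover (a joint): how far the clear cover is slid back, in m: 0 fully shut (leading edge on the well's end wall, y = -135 mm), 0.265 fully back, at its stop; grows as the cover moves along the station's +y, under the deck. It stays where it is left; it takes 2 to 3 N to slide.
- cover_bar (a point): centre of the dark wood pull bar on the cover: 90 mm along the station's x, 14 mm wide along the sliding direction, standing 34 mm up from the cover (118 to 152 mm above the counter; this point at 135 mm). In the station's frame it is at x = 0, y = -121 mm + cover travel, 14 mm behind the cover's leading edge. The cover is clear, 134 mm wide, 5 mm thick.
- jar_red_mid (a point): glass jar with a brass-coloured screw lid and a white label band, filled with red jam: 54 mm diameter, 85 mm tall, straight-sided up to 62 mm, lid (53 mm) from 67 to 85 mm, 0.2 to 0.4 kg. The point is its centre, 42.5 mm above its foot; z is its upright axis. One of the two fresh jars, standing somewhere on the counter.
- jar_honey_mid (a point): glass jar with a brass-coloured screw lid and a white label band, filled with amber honey: 54 mm diameter, 85 mm tall, straight-sided up to 62 mm, lid (53 mm) from 67 to 85 mm, 0.2 to 0.4 kg. The point is its centre, 42.5 mm above its foot; z is its upright axis. One of the two fresh jars, standing somewhere on the counter.
- jar_stock_mid (a point): glass jar with a brass-coloured screw lid and a white label band, filled with dark purple jam: 54 mm diameter, 85 mm tall, straight-sided up to 62 mm, lid (53 mm) from 67 to 85 mm, 0.2 to 0.4 kg. The point is its centre, 42.5 mm above its foot; z is its upright axis. Already in the station, on its coaster; it stays there.
- coaster_a_top (a point): top centre of a white ceramic coaster, 70 mm diameter, 6 mm thick, fixed on the floor of the station's well (its top 16 mm above the counter). Three coasters lie in a row along the station's y axis, 74 mm apart, in an order that varies. This one carries the purple jar.
- coaster_b_top (a point): top centre of a white ceramic coaster, 70 mm diameter, 6 mm thick, fixed on the floor of the station's well (its top 16 mm above the counter). Three coasters lie in a row along the station's y axis, 74 mm apart, in an order that varies. This one is empty at the start.
- coaster_c_top (a point): top centre of a white ceramic coaster, 70 mm diameter, 6 mm thick, fixed on the floor of the station's well (its top 16 mm above the counter). Three coasters lie in a row along the station's y axis, 74 mm apart, in an order that varies. This one is empty at the start.
- pourer: sugar pourer on the counter, white body and steel top, 68 mm diameter, 134 mm tall; origin under its centre. It is not part of the job.
- mug: white ceramic cup on the counter, 74 mm diameter at the rim, 85 mm tall, no handle; origin under its centre. It is not part of the job.
- mill: dark wood pepper mill on the counter, 54 mm diameter, 125 mm tall; origin under its centre. It is not part of the job.
- creamer: steel milk jug on the counter, 72 mm diameter, 80 mm tall, with a handle reaching 50 mm from its axis along its +y; origin under its centre. It is not part of the job.
- stirrers: glass of wooden stirrers standing on the deck, 68 mm diameter, 95 mm tall, sticks up to 143 mm (277 mm above the counter); origin under its centre. It is not part of the job.
- sugar: blue sugar bowl standing on the deck, 90 mm diameter, 55 mm tall; origin under its centre. It is not part of the job.
There are look-alikes about, which are no part of the job. Leave any green or turquoise look-alike of the part that bears jar_honey_mid alone. What is shaped like the part that bears jar_red_mid but pink is not meant.

How it is judged:
By the outcome, as a careful person would: the job done as asked, in the order asked, and still so for the second after the job is handed in, with the robot touching nothing.
It also fails if it takes over 69 s, if anything falls off the work surface, if the arm or the gripper's body presses on something with over 40 N, if the wrist force passes 120 N, or if a joint passes its speed limit or range.

ROBOT

A 7-joint arm with a two-finger parallel gripper is mounted at the origin on the work surface. World frame = base frame: x ahead of the robot, y to its left, z up, the work surface at z = 0. Lengths are in m, angles in degrees, forces in N, time in s.
With the tool pointing down it reaches from about 0.4 to 0.85 m from the base axis. Payload 6.9 kg.
Tool frame: the origin (TCP) lies between the finger pads; the fingertips stand 22 mm ahead of it and the grasp point (between the pads) lies 3 mm ahead of it (manip.tip_reach is the distance from the TCP to the fingertips, in m); z points along the fingers, y is the line along which they close (so a half turn about z gives the same grasp; the last joint's range is limited). The gripper opens to 85 mm and grips with 20 to 120 N. Pads are 22 mm wide; open, the fingers measure 114 mm over their backs; the gripper's body (76 mm by 85 mm) begins 54 mm behind the grasp point. The pads swing forward as they close: fully open they stand 13 mm farther back than shut.
Start: joints at [-67.695, 29.078, -13.613, 85.955, 7.202, 65.827, -8.869], TCP at [0.175, 0.6, 0.253] pointing down, gripper open.
Joint ranges: [-176.47, 176.47], [-13.61, 117.27], [-81.72, 77.17], [0.22, 143.17], [-87.28, 267.28], [10, 112.55], [-165.47, 165.47]. Speed limits (degrees/s): [136.94, 136.94, 180, 180, 180, 180, 180].

INTERFACE

Orientations are given as [roll, pitch, yaw] about the fixed x, y, z axes, in that order (R = Rz(yaw) Ry(pitch) Rx(roll)).
In Python, from cell import manip, cams, workorder gives the robot as it stands. The module is installed in compiled form; this text tells all that it offers.
- The arm moves only by the shell command python3 -m handwheel 'ROWS' [OPENING]. ROWS is JSON, a list of rows, each an object with "dp": the shift along the tool's x, y, z in mm, a list of three; "rot": the turn, a rotation vector about the tool's x, y, z in rad, a list of three. In form: [{"dp": [tx, ty, tz], "rot": [ax, ay, az]}, ...]. A call has 1 to 5 rows; each row shifts and turns the commanded pose from where the row before left it, along the tool's axes as they then stand; what a row does not reach is not made up. A row lasts 1/12 s, in which the tool goes at most 41.7 mm and 7.16 degrees, less where a joint would pass 70% of its speed; a pose out of reach is approached as far as the arm can. A call with a gripper value outside its range is refused whole. OPENING is the opening, from -1 (shut) to 1 (fully open), so that 0 is half open, set as the call begins (- or left out, the last holds). The fingers move at their own pace and stop on an object; the grip force is fixed at half the most. Time passes only in rows, so rows that do not move let the fingers close. It gives the time, the measured TCP pose, the force, the opening and the grip force at its end, in the units of the state.
- manip.get_obs(): the state, without advancing time (a new reading comes with each control period).
- cams.snapshot(name): name is "scene" or "top"; returns the picture (400x640x3 uint8, red, green, blue); there is no depth.
- cams.camera_params(name): a dict with "fx", "fy", "cx", "cy" (pixels), "view" (4x4, takes a point from world to camera coordinates). Camera axes: x right, y up, looking along -z (the intrinsics and any distortion apply to the point x, -y, -z); pixel columns grow to the right and rows downward; lengths in m; the calibration is good to about 2 mm. A picture is of the moment at which its call begins. camera_params takes no time and is no camera call.
- workorder.job_done(): hands the job in; it is judged then, once.
The state is a dict: "clock": time; "joint_pos": joint angles; "joint_vel": joint speeds; "effort": joint torques, N m; "tool_pos": TCP position; "tool_rot": TCP orientation; "wrist_force": force on the tool from outside, world axes, zero at the start; "torque": the same for the moment, N m; "gripper_width": opening from 0.0 (shut) to 1.0 (fully open); "finger_force": force on a finger pad.
Only numpy, scipy, OpenCV 4.12 (cv2) and the standard library are available. Lean on these libraries where they do the work, as an engineer would, in place of code of your own. Each camera call takes 0.05 s, during which the arm holds its last target. There are 200 camera calls.

## Working session

There is one attempt and no reset: what is moved stays moved. The work goes in short steps, Python scripts to look and compute and a shell command to move; the robot and the scene stay as the last step left them, time stands still between calls to the robot, and variables do not carry over. Pictures are saved under pics/ and viewed, at most 10 in all, crops included, and the job is handed in when it is done.

```bash
mkdir -p pics; python3 - <<'E'
from cell import manip,cams
import cv2
for n in ("scene","top"):
    im=cams.snapshot(n); cv2.imwrite(f"pics/{n}0.png",im[:,:,::-1])
    print(n,cams.camera_params(n))
print(manip.get_obs(), manip.tip_reach)
E
```

```text
scene {'fx': 454.3954319053249, 'fy': 454.3954319053249, 'cx': 322.7951638356925, 'cy': 199.04148279019404, 'view': array([[ 0.83176427,  0.55469493,  0.02194852, -0.38295826],
       [-0.3539613 ,  0.49947685,  0.79071757,  0.07879456],
       [ 0.42764425, -0.66545955,  0.61178753, -1.60282986],
       [ 0.        ,  0.        ,  0.        ,  1.        ]])}
top {'fx': 378.52214556092844, 'fy': 378.52214556092844, 'cx': 318.6980499724533, 'cy': 199.30314254039243, 'view': array([[ 0.02263155, -0.99956611,  0.01885221, -0.02588971],
       [ 0.99797569,  0.02370854,  0.05901206, -0.47315041],
       [-0.05943342,  0.01747852,  0.99807924, -1.01213743],
       [ 0.        ,  0.        ,  0.        ,  1.        ]])}
{'clock': 0.1, 'joint_pos': array([-67.69564927,  29.12193992, -13.60900942,  86.00172062,
         7.2036313 ,  65.82732831,  -8.86804876]), 'joint_vel': array([-0.03862035, -0.11973411,  0.10641711, -0.14258765,  0.00433855,
       -0.0417784 ,  0.05535544]), 'effort': array([-6.07297305e-03, -6.21822023e+01, -2.19496697e+00, -2.50199211e+01,
        1.25567379e-02,  7.83709693e-03, -1.77492018e-05]), 'tool_pos': array([0.17496324, 0.59958867, 0.25251064]), 'tool_rot': array([-1.79907975e+02,  3.12282033e-03,  1.63742399e+02]), 'wrist_force': array([-0.63819691, -0.05754661, -0.41479472]), 'torque': array([-0.00403529, -0.02888887,  0.03642758]), 'finger_force': 0.0, 'gripper_width': 1.0002341468885356} 0.022
```

View pics/scene0.png

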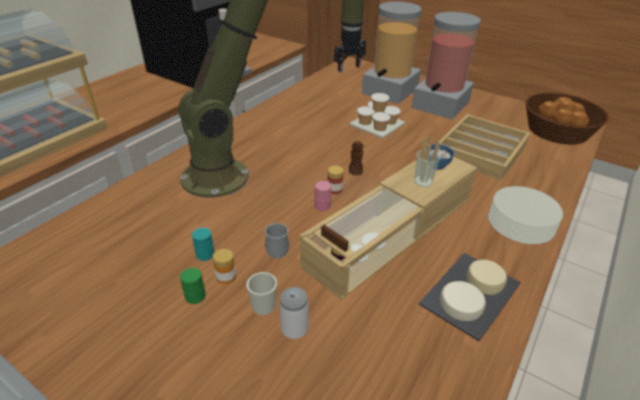

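View pics/top0.png

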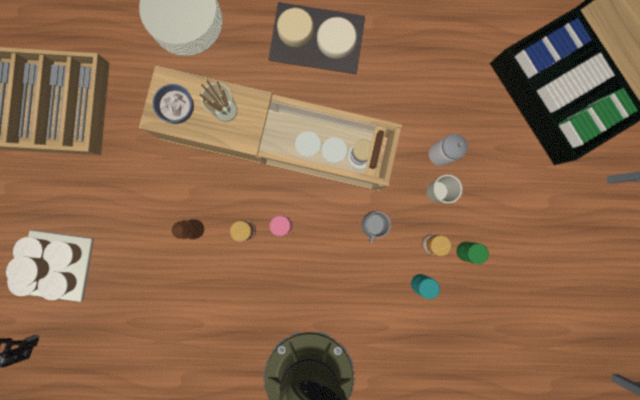

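The red jar is at top (240,231) / scene (336,180) and the honey jar at top (439,245) / scene (224,266). The empty coasters are at top (307,145) and (334,151), the purple jar is at about (361,155), and the pull bar is at (377,150). Pink, green and turquoise cans are decoys.

```bash
cat > h.py <<'E'
import numpy as np,cv2
from cell import manip,cams
P={n:cams.camera_params(n) for n in("scene","top")}
def ray(n,u,v):
    p=P[n];V=p["view"];R=V[:3,:3];c=-R.T@V[:3,3]
    d=R.T@np.array([(u-p["cx"])/p["fx"],-(v-p["cy"])/p["fy"],-1.]);return c,d/np.linalg.norm(d)
def onz(n,u,v,z):
    c,d=ray(n,u,v);return c+d*(z-c[2])/d[2]
def proj(n,X):
    p=P[n];q=p["view"]@np.append(X,1);return np.array([p["cx"]+p["fx"]*q[0]/-q[2],p["cy"]-p["fy"]*q[1]/-q[2]])
def tri(a,b):
    A=np.zeros((3,3));y=np.zeros(3);rs=[ray("scene",*a),ray("top",*b)]
    for c,d in rs:
        M=np.eye(3)-np.outer(d,d);A+=M;y+=M@c
    x=np.linalg.solve(A,y);return x,[np.linalg.norm((np.eye(3)-np.outer(d,d))@(x-c)) for c,d in rs]
def blob(im,lo,hi,box):
    "largest HSV blob in box u0,v0,u1,v1: centroid, area, minAreaRect"
    u0,v0,u1,v1=box;s=cv2.cvtColor(im[v0:v1,u0:u1],cv2.COLOR_RGB2HSV)
    m=cv2.inRange(s,np.array(lo),np.array(hi))
    cs,_=cv2.findContours(m,cv2.RETR_EXTERNAL,cv2.CHAIN_APPROX_NONE)
    c=max(cs,key=cv2.contourArea);(x,y),wh,a=cv2.minAreaRect(c)
    M=cv2.moments(c);o=np.array([u0,v0])
    return np.array([M["m10"]/M["m00"],M["m01"]/M["m00"]])+o,cv2.contourArea(c),(np.array([x,y])+o,wh,a)
E
python3 - <<'E'
import cv2,numpy as np
t=cv2.imread("pics/top0.png");s=cv2.imread("pics/scene0.png")
def crop(im,u0,v0,u1,v1,k): return cv2.resize(im[v0:v1,u0:u1],None,fx=k,fy=k,interpolation=cv2.INTER_CUBIC)
a=crop(t,210,85,410,195,4); 
b=np.hstack([crop(t,420,225,470,265,3),crop(t,220,210,270,250,3),crop(s,205,245,255,285,3),crop(s,315,160,365,200,3)])
c=np.zeros((560,800,3),np.uint8);c[:440]=a;c[440:560,:600]=b
cv2.imwrite("pics/c1.png",c)
h=cv2.cvtColor(t,cv2.COLOR_BGR2HSV);hs=cv2.cvtColor(s,cv2.COLOR_BGR2HSV)
print([list(h[y,x]) for x,y in((240,231),(441,244),(225,231),(307,145),(377,150),(361,155),(320,130))])
print([list(hs[y,x]) for x,y in((336,172),(224,258),(224,290),(336,236),(371,240))])
E
```

```text
[[np.uint8(20), np.uint8(131), np.uint8(195)], [np.uint8(19), np.uint8(135), np.uint8(193)], [np.uint8(12), np.uint8(136), np.uint8(161)], [np.uint8(42), np.uint8(13), np.uint8(201)], [np.uint8(12), np.uint8(122), np.uint8(92)], [np.uint8(21), np.uint8(80), np.uint8(191)], [np.uint8(20), np.uint8(60), np.uint8(191)]]
[[np.uint8(22), np.uint8(134), np.uint8(186)], [np.uint8(22), np.uint8(132), np.uint8(181)], [np.uint8(14), np.uint8(145), np.uint8(146)], [np.uint8(12), np.uint8(141), np.uint8(83)], [np.uint8(20), np.uint8(51), np.uint8(201)]]
```

View pics/c1.png

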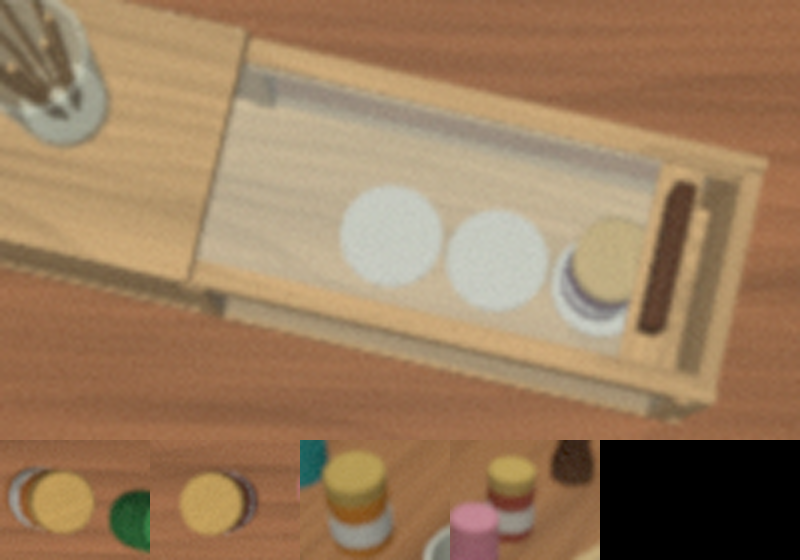

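The crop shows empty coasters at top (307.5,144) and (334,150), with the purple jar on the third at the end-wall side. The bar runs from about (380,131) to (373,167).

```bash
cat > m.py <<'E'
from h import *
t=cv2.imread("pics/top0.png")[:,:,::-1].copy();s=cv2.imread("pics/scene0.png")[:,:,::-1].copy()
L=([16,95,130],[28,255,255])
for nm,bt,bs in(("red",(225,215,255,247),(325,163,348,178)),("honey",(425,232,456,258),(212,248,238,270))):
    a=blob(t,*L,bt);b=blob(s,*L,bs);x,e=tri(b[2][0],a[2][0])
    print(nm,a[2],a[1],b[2],"onz",onz("top",*a[2][0],.085).round(4),"tri",x.round(4),np.round(e,4))
C=[]
for bt,bs in(((294,130,320,157),(362,230,390,247)),((321,136,349,164),(345,238,370,255))):
    a=blob(t,[0,0,185],[179,30,255],bt)
    p=onz("top",*a[2][0],.016);C.append(p)
    print("coaster",a[0],a[2],a[1],p.round(4),"scene pred",proj("scene",p).round(1))
    try:
        b=blob(s,[0,0,190],[179,30,255],bs);print(b,tri(b[2][0],a[2][0]))
    except Exception as ex: print(ex)
d=(C[0]-C[1])[:2];print("dist",np.linalg.norm(d),"yaw",np.degrees(np.arctan2(-d[0],d[1])))
a=blob(t,[0,90,20],[18,255,130],(366,125,388,172));p=onz("top",*a[0],.152)
print("bar",a,p.round(4))
b=blob(s,[0,90,20],[18,255,120],(315,222,352,250));print(b,tri(b[0],a[0]))
for n,u,v,z in(("mug",444,187,.085),("creamer",376,224,.08),("pourer",455,148,.134),("green",475,253,.085),("teal",430,287,.085),("pink",280,226,.08),("mill",181,229,.125),("sug",173,103,.189),("stir",226,108,.22)):print(n,onz("top",u,v,z).round(3))
for u,v in((401,125),(389,186),(387,185),(272,94),(263,155)):print(u,v,onz("top",u,v,.124).round(4))
E
python3 m.py
```

```text
red (array([240., 231.]), (20.0, 20.0), 90.0) 322.0 (array([335.25000191, 169.74999952]), (14.142135620117188, 13.435027122497559), 45.0) onz [0.3853 0.1814 0.085 ] tri [0.3856 0.1825 0.0808] [0.0006 0.0006]
honey (array([440.4264698 , 245.45588112]), (21.09432601928711, 21.265823364257812), 30.963754653930664) 343.0 (array([221.70000076, 258.09999847]), (19.230182647705078, 22.807889938354492), 26.56505012512207) onz [ 0.3602 -0.3232  0.085 ] tri [ 0.3595 -0.3273  0.073 ] [0.0001 0.0001]
coaster [307.31451321 143.53782121] (array([307.25000191, 143.25      ]), (24.748737335205078, 24.041629791259766), 45.0) 460.5 [0.626  0.0198 0.016 ] scene pred [373.4 239.9]
(array([367.97894737, 237.14210526]), 95.0, (array([368.21621609, 236.20270252]), (8.021086692810059, 18.01838493347168), 54.462318420410156)) (array([0.61723079, 0.01579094, 0.03008237]), [np.float64(0.006832986885112143), np.float64(0.006832986885112128)])
coaster [333.81589356 149.8277598 ] (array([334., 150.]), (24.0, 24.0), 90.0) 463.5 [ 0.6093 -0.0536  0.016 ] scene pred [355.9 251.9]
(array([355.31851852, 246.61481481])
[... 364 characters left out ...]
6)) [ 0.5877 -0.1465  0.152 ]
(array([333.92066311, 237.60035524]), 281.5, (array([333.89189339, 237.64864922]), (33.378746032714844, 10.440048217773438), 36.02737808227539)) (array([ 0.59118299, -0.14962463,  0.13412252]), [np.float64(0.0001073828805406404), np.float64(0.00010738288054057148)])
mug [ 0.508 -0.332  0.085]
creamer [ 0.41 -0.16  0.08]
pourer [ 0.599 -0.341  0.134]
green [ 0.343 -0.411  0.085]
teal [ 0.256 -0.297  0.085]
pink [0.4   0.082 0.08 ]
mill [0.388 0.315 0.125]
sug [0.674 0.323 0.189]
stir [0.657 0.196 0.22 ]
401 125 [ 0.6549 -0.2112  0.124 ]
389 186 [ 0.5036 -0.1834  0.124 ]
387 185 [ 0.5059 -0.1785  0.124 ]
272 94 [0.7233 0.1075 0.124 ]
263 155 [0.5717 0.1248 0.124 ]
```

```bash

python3 -m handwheel '[{"dp":[-32,-24,0],"rot":[0,0,0.08]},{"dp":[-32,-24,0],"rot":[0,0,0.08]},{"dp":[-32,-24,0],"rot":[0,0,0.08]},{"dp":[-32,-24,0],"rot":[0,0,0.08]},{"dp":[-32,-24,0],"rot":[0,0,0.08]}]' -1
python3 -m handwheel '[{"dp":[-40,0,0],"rot":[0,0,0.08]},{"dp":[-40,0,0],"rot":[0,0,0.08]},{"dp":[-40,0,0],"rot":[0,0,0.08]},{"dp":[-40,0,0],"rot":[0,0,0.08]},{"dp":[-40,0,0],"rot":[0,0,0.08]}]'
python3 -m handwheel '[{"dp":[-40,0,0],"rot":[0,0,0.08]},{"dp":[-40,0,0],"rot":[0,0,0.08]},{"dp":[-40,0,0],"rot":[0,0,0.08]},{"dp":[-40,0,0],"rot":[0,0,0.08]},{"dp":[-40,0,0],"rot":[0,0,0.08]}]'
python3 - <<'E'
from h import *
print(onz("scene",425,184,.134), onz("top",235,110,.134),onz("scene",431,143,.277))
E
```

```text
clock: 0.52
tool_pos: [0.2685, 0.422, 0.2528]
tool_rot: [-180.0, 0.0, 140.5]
wrist_force: [1.5, -0.3, -0.3]
gripper_width: 0.298
finger_force: 0.0
clock: 0.93
tool_pos: [0.4006, 0.274, 0.2532]
tool_rot: [180.0, 0.0, 117.7]
wrist_force: [0.7, 0.5, -0.5]
gripper_width: -0.001
finger_force: 0.0
clock: 1.35
tool_pos: [0.4638, 0.0855, 0.2531]
tool_rot: [180.0, 0.0, 94.8]
wrist_force: [0.3, -0.0, 0.9]
gripper_width: 0.004
finger_force: 0.0
[0.68747442 0.20777152 0.134     ] [0.67794525 0.1944506  0.134     ] [0.6831343  0.20299129 0.277     ]
```

```bash

python3 -m handwheel '[{"dp":[-37,0,0],"rot":[0,0,0.077]},{"dp":[-37,0,0],"rot":[0,0,0.077]},{"dp":[-37,0,0],"rot":[0,0,0.077]},{"dp":[-37,0,0],"rot":[0,0,0.077]}]'
python3 -m handwheel '[{"dp":[-18,29,0],"rot":[0,0,0]},{"dp":[-18,29,0],"rot":[0,0,0]},{"dp":[-18,29,0],"rot":[0,0,0]},{"dp":[-18,29,0],"rot":[0,0,0]},{"dp":[-18,29,0],"rot":[0,0,0]}]'
python3 -m handwheel '[{"dp":[0,0,0],"rot":[0,0,0]}]'
cat > st.py <<'E'
import numpy as np
from h import manip
O=np.array([.6095,-.053]);a=np.radians(-12.8);X=np.array([np.cos(a),np.sin(a)]);Y=np.array([-np.sin(a),np.cos(a)])
def st(p): d=np.asarray(p)[:2]-O; return np.array([d@X,d@Y])
if __name__=="__main__":
    o=manip.get_obs();p=o["tool_pos"];print("station xy mm",(st(p)*1e3).round(1),"z",p[2].round(4),"yaw",o["tool_rot"][2])
    for n,q in(("red",(.3855,.182)),("honey",(.360,-.324))):
        d=np.array(q)-p[:2];y=np.radians(o["tool_rot"][2]);print(n,"tool dxy mm",(1e3*np.array([d@[np.cos(y),np.sin(y)],d@[np.sin(y),-np.cos(y)]])).round(1))
E
python3 st.py
```

```text
clock: 1.68
tool_pos: [0.459, -0.0618, 0.2531]
tool_rot: [-180.0, 0.0, 77.1]
wrist_force: [0.6, 0.0, 0.4]
gripper_width: 0.001
finger_force: 0.0
clock: 2.1
tool_pos: [0.5816, -0.1807, 0.2529]
tool_rot: [-180.0, -0.0, 77.4]
wrist_force: [0.5, 0.5, 0.7]
gripper_width: -0.001
finger_force: 0.0
clock: 2.18
tool_pos: [0.5835, -0.1848, 0.252]
tool_rot: [179.9, 0.2, 77.1]
wrist_force: [-0.5, -0.8, 0.3]
gripper_width: -0.001
finger_force: 0.0
station xy mm [   3.8 -134.3] z 0.252 yaw 77.11931094131498
red tool dxy mm [ 313.4 -274.8]
honey tool dxy mm [-185.5 -186.8]
```

```bash

python3 -m handwheel '[{"dp":[0,-4,30],"rot":[0,0,0]},{"dp":[0,0,34],"rot":[0,0,0]},{"dp":[0,0,34],"rot":[0,0,0]},{"dp":[0,0,4],"rot":[0,0,0]},{"dp":[8,0,0],"rot":[0,0,0]}]'
python3 -m handwheel '[{"dp":[10,0,0],"rot":[0,0,0]},{"dp":[12,0,0],"rot":[0,0,0]},{"dp":[20,0,0],"rot":[0,0,0]},{"dp":[25,0,0],"rot":[0,0,0]},{"dp":[25,0,0],"rot":[0,0,0]}]'
python3 st.py
```

```text
clock: 2.6
tool_pos: [0.5768, -0.172, 0.1495]
tool_rot: [-179.7, 0.1, 77.2]
wrist_force: [-0.1, -0.0, 0.3]
gripper_width: -0.0
finger_force: 0.0
clock: 3.02
tool_pos: [0.5991, -0.0802, 0.1533]
tool_rot: [179.9, 0.0, 77.3]
wrist_force: [-2.2, -2.3, 1.0]
gripper_width: -0.0
finger_force: 1.7
station xy mm [ -4.1 -28.9] z 0.1533 yaw 77.29706157346526
red tool dxy mm [ 208.8 -266. ]
honey tool dxy mm [-290.4 -179.7]
```

```bash

python3 -m handwheel '[{"dp":[30,1,0],"rot":[0,0,0]},{"dp":[32,1,0],"rot":[0,0,0]},{"dp":[30,1,0],"rot":[0,0,0]},{"dp":[24,1,0],"rot":[0,0,0]},{"dp":[16,0,0],"rot":[0,0,0]}]'
python3 -m handwheel '[{"dp":[10,0,0],"rot":[0,0,0]},{"dp":[5,0,0],"rot":[0,0,0]},{"dp":[0,0,0],"rot":[0,0,0]}]'
python3 st.py
python3 - <<'E'
from h import *
t=cams.snapshot("top");s=cams.snapshot("scene");cv2.imwrite("pics/top1.png",t[:,:,::-1]);cv2.imwrite("pics/scene1.png",s[:,:,::-1])
E
```

```text
clock: 3.43
tool_pos: [0.6324, 0.0516, 0.1532]
tool_rot: [179.9, -0.1, 77.6]
wrist_force: [-1.6, -1.5, 1.4]
gripper_width: 0.002
finger_force: 1.2
clock: 3.68
tool_pos: [0.6355, 0.0625, 0.152]
tool_rot: [179.9, -0.0, 77.4]
wrist_force: [-0.4, -0.1, -0.0]
gripper_width: -0.004
finger_force: 0.0
station xy mm [ -0.2 118.4] z 0.152 yaw 77.40331819046872
red tool dxy mm [  62.1 -270.1]
honey tool dxy mm [-437.2 -184.6]
```

View pics/scene1.png

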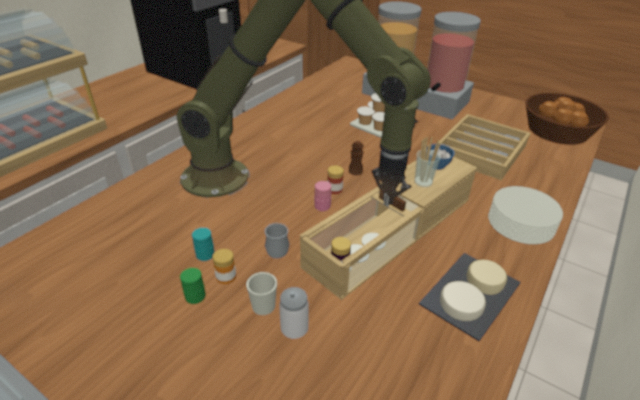

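Cover is back about 257 mm (bar by the deck edge at scene (397,203)); the purple jar is alone at (341,247). Next is the red jar.

```bash

python3 -m handwheel '[{"dp":[-3,0,-25],"rot":[0,0,0]},{"dp":[0,0,-38],"rot":[0,0,0]},{"dp":[0,0,-38],"rot":[0,0,0]},{"dp":[9,-39,0],"rot":[0,0,0]},{"dp":[9,-39,0],"rot":[0,0,0]}]' 1
python3 -m handwheel '[{"dp":[9,-39,0],"rot":[0,0,0]},{"dp":[9,-39,0],"rot":[0,0,0]},{"dp":[9,-39,0],"rot":[0,0,0]},{"dp":[9,-39,0],"rot":[0,0,0]},{"dp":[9,-34,0],"rot":[0,0,0]}]'
python3 -m handwheel '[{"dp":[0,0,0],"rot":[0,0,0]},{"dp":[0,0,0],"rot":[0,0,0]}]'
python3 st.py
python3 - <<'E'
from h import *
# pics before: lid height by matching lid centres, scene masks tighter
s=cv2.imread("pics/scene0.png")[:,:,::-1].copy();t=cv2.imread("pics/top0.png")[:,:,::-1].copy()
for nm,bt,bs,cx in(("red",(225,215,255,247),(325,160,348,180),.5),("honey",(425,232,456,258),(210,245,240,275),.5)):
    m=cv2.inRange(cv2.cvtColor(s[bs[1]:bs[3],bs[0]:bs[2]],cv2.COLOR_RGB2HSV),np.array([19,90,120]),np.array([30,255,255]))
    print(nm,[(bs[1]+i,r.sum()//255,bs[0]+np.flatnonzero(r).mean().round(1)) for i,r in enumerate(m) if r.any()])
for q in((.3853,.1814),(.3602,-.3232)):
    print(proj("scene",[*q,.085]),proj("scene",[*q,.067]))
E
```

```text
clock: 4.2
tool_pos: [0.5644, 0.0903, 0.255]
tool_rot: [179.6, -0.1, 77.0]
wrist_force: [-1.2, 2.2, -0.6]
gripper_width: 0.709
finger_force: 0.0
clock: 4.62
tool_pos: [0.3846, 0.1779, 0.2524]
tool_rot: [-180.0, -0.0, 77.2]
wrist_force: [0.2, 0.3, -1.1]
gripper_width: 0.998
finger_force: 0.0
clock: 4.78
tool_pos: [0.3856, 0.1786, 0.2528]
tool_rot: [180.0, -0.1, 77.4]
wrist_force: [0.0, -0.0, -1.1]
gripper_width: 0.999
finger_force: 0.0
station xy mm [-269.7  176.3] z 0.2528 yaw 77.4144464157002
red tool dxy mm [ 3.3 -0.8]
honey tool dxy mm [-496.1   84.6]
red [(165, np.uint64(1), np.float64(334.0)), (166, np.uint64(10), np.float64(334.5)), (167, np.uint64(13), np.float64(335.0)), (168, np.uint64(14), np.float64(335.5)), (169, np.uint64(15), np.float64(335.0)), (170, np.uint64(16), np.float64(335.5)), (171, np.uint64(15), np.float64(335.0)), (172, np.uint64(15), np.float64(335.0)), (173, np.uint64(15), np.float64(335.0)), (174, np.uint64(13), np.float64(335.0)), (175, np.uint64(11), np.float64(335.0)), (176, np.uint64(10), np.float64(335.5)), (177, np.uint64(5), np.float64(336.0))]
hon
[... 151 characters left out ...]
loat64(223.0)), (253, np.uint64(19), np.float64(223.0)), (254, np.uint64(20), np.float64(222.5)), (255, np.uint64(20), np.float64(222.5)), (256, np.uint64(20), np.float64(222.5)), (257, np.uint64(20), np.float64(222.5)), (258, np.uint64(21), np.float64(222.0)), (259, np.uint64(20), np.float64(222.5)), (260, np.uint64(19), np.float64(222.0)), (261, np.uint64(17), np.float64(222.0)), (262, np.uint64(16), np.float64(221.5)), (263, np.uint64(15), np.float64(221.0)), (264, np.uint64(14), np.float64(221.6)), (265, np.uint64(13), np.float64(222.0)), (266, np.uint64(9), np.float64(222.0))]
[334.86027655 168.81541194] [334.65446145 173.29577991]
[222.52382726 253.99827413] [223.29909831 258.91321497]
```

```bash

python3 -m handwheel '[{"dp":[3,-1,40],"rot":[0,0,0]},{"dp":[0,0,41],"rot":[0,0,0]},{"dp":[0,0,41],"rot":[0,0,0]},{"dp":[0,0,36],"rot":[0,0,0]},{"dp":[0,0,20],"rot":[0,0,0]}]'
python3 -m handwheel '[{"dp":[0,0,11],"rot":[0,0,0]},{"dp":[0,0,0],"rot":[0,0,0]},{"dp":[0,0,0],"rot":[0,0,0]}]'
python3 st.py
```

```text
clock: 5.2
tool_pos: [0.3867, 0.1796, 0.0712]
tool_rot: [-179.9, 0.2, 77.2]
wrist_force: [-0.0, 0.1, 0.3]
gripper_width: 0.998
finger_force: 0.0
clock: 5.45
tool_pos: [0.3874, 0.1804, 0.063]
tool_rot: [-180.0, 0.1, 77.2]
wrist_force: [-0.5, 0.0, 0.4]
gripper_width: 1.001
finger_force: 0.0
station xy mm [-268.3  178.4] z 0.063 yaw 77.16561365187152
red tool dxy mm [ 1.1 -2.2]
honey tool dxy mm [-497.9   85.3]
```

```bash

python3 -m handwheel '[{"dp":[1,-2,0],"rot":[0,0,0]},{"dp":[0,0,0],"rot":[0,0,0]}]'
python3 -m handwheel '[{"dp":[0,0,0],"rot":[0,0,0]},{"dp":[0,0,0],"rot":[0,0,0]},{"dp":[0,0,0],"rot":[0,0,0]},{"dp":[0,0,0],"rot":[0,0,0]},{"dp":[0,0,0],"rot":[0,0,0]}]' -1
python3 st.py
python3 -m handwheel '[{"dp":[0,0,-15],"rot":[0,0,0]},{"dp":[0,0,-35],"rot":[0,0,0]},{"dp":[0,0,-41],"rot":[0,0,0]},{"dp":[0,0,-41],"rot":[0,0,0]},{"dp":[0,0,-41],"rot":[0,0,0]}]'
python3 -m handwheel '[{"dp":[0,0,-17],"rot":[0,0,0]},{"dp":[0,0,0],"rot":[0,0,0]},{"dp":[0,0,0],"rot":[0,0,0]}]'
python3 st.py; python3 - <<'E'
from h import *
t=cams.snapshot("top");s=cams.snapshot("scene");cv2.imwrite("pics/top2.png",t[:,:,::-1]);cv2.imwrite("pics/scene2.png",s[:,:,::-1])
k=lambda im,u0,v0,u1,v1,f:cv2.resize(im[v0:v1,u0:u1],None,fx=f,fy=f)
p=manip.get_obs()["tool_pos"];print(proj("scene",p),proj("top",p))
u,v=proj("scene",p).astype(int);cv2.imwrite("pics/c2.png",k(s,u-60,v-50,u+60,v+50,5)[:,:,::-1])
E
```

```text
clock: 5.62
tool_pos: [0.3854, 0.1833, 0.0642]
tool_rot: [179.9, -0.1, 77.3]
wrist_force: [0.3, 0.4, 0.7]
gripper_width: 1.0
finger_force: 0.0
clock: 6.03
tool_pos: [0.3856, 0.1836, 0.0643]
tool_rot: [179.9, -0.1, 77.3]
wrist_force: [0.8, -1.2, 10.4]
gripper_width: 0.609
finger_force: 60.7
station xy mm [-270.8  181.1] z 0.0643 yaw 77.32900907512438
red tool dxy mm [-1.5  0.3]
honey tool dxy mm [-500.8   86.4]
clock: 6.45
tool_pos: [0.3837, 0.1825, 0.238]
tool_rot: [-180.0, 0.1, 77.3]
wrist_force: [0.6, 1.4, -4.1]
gripper_width: 0.614
finger_force: 65.0
clock: 6.7
tool_pos: [0.3843, 0.1834, 0.2535]
tool_rot: [180.0, -0.1, 77.4]
wrist_force: [0.1, 0.3, -4.4]
gripper_width: 0.607
finger_force: 65.1
station xy mm [-272.   180.6] z 0.2535 yaw 77.37394154485506
red tool dxy mm [-1.1  1.5]
honey tool dxy mm [-500.4   87.2]
[336.66244658 123.61130378] [224.00234108 233.88510228]
```

View pics/c2.png

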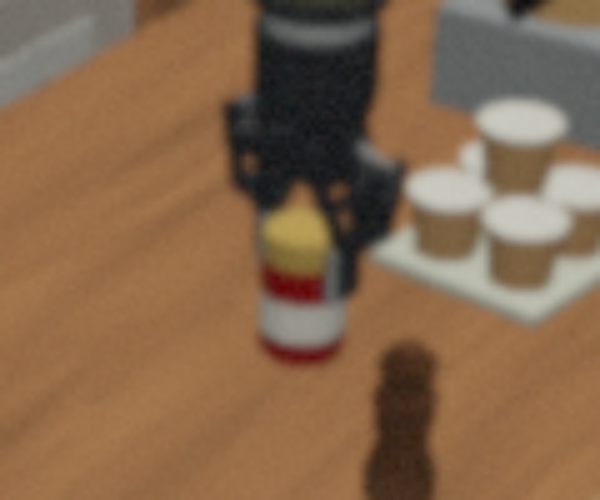

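Red jar is held upright at scene (337,125). Carrying it to above the +74 coaster.

```bash

python3 -m handwheel '[{"dp":[-20,20,0],"rot":[0,0,0]},{"dp":[-25,30,0],"rot":[0,0,0]},{"dp":[-25,32,0],"rot":[0,0,0]},{"dp":[-20,35,0],"rot":[0,0,0]},{"dp":[-10,38,0],"rot":[0,0,0]}]'
python3 -m handwheel '[{"dp":[-6,38,0],"rot":[0,0,0]},{"dp":[0,35,0],"rot":[0,0,0]},{"dp":[0,28,0],"rot":[0,0,0]},{"dp":[0,16,0],"rot":[0,0,0]},{"dp":[0,0,0],"rot":[0,0,0]}]'
python3 -m handwheel '[{"dp":[0,0,0],"rot":[0,0,0]},{"dp":[0,0,0],"rot":[0,0,0]}]'
python3 st.py; python3 - <<'E'
from h import *
from st import st
t=cams.snapshot("top");s=cams.snapshot("scene");cv2.imwrite("pics/top3.png",t[:,:,::-1]);cv2.imwrite("pics/scene3.png",s[:,:,::-1])
# middle coaster re-measure now uncovered, empty
for box in((318,136,350,164),):
    a=blob(t,[0,0,185],[179,30,255],box);p=onz("top",*a[2][0],.016);print(a[0],a[1],a[2],p,st(p))
p=manip.get_obs()["tool_pos"];print(proj("scene",p),proj("top",p))
k=lambda im,u0,v0,u1,v1,f:cv2.resize(im[v0:v1,u0:u1],None,fx=f,fy=f)
cv2.imwrite("pics/c3.png",np.hstack([k(s,300,110,440,290,3.3)[:,:380],k(t,280,100,410,200,3.2)[:1,:1].repeat(594,0).repeat(1,1)])[:,:,::-1])
E
```

```text
clock: 7.22
tool_pos: [0.513, 0.0482, 0.2512]
tool_rot: [-179.8, 0.1, 77.2]
wrist_force: [1.7, 1.6, -2.8]
gripper_width: 0.606
finger_force: 65.0
clock: 7.63
tool_pos: [0.6287, 0.0186, 0.2493]
tool_rot: [-179.8, 0.2, 77.2]
wrist_force: [0.3, 0.4, -3.9]
gripper_width: 0.609
finger_force: 65.0
clock: 7.8
tool_pos: [0.6254, 0.0203, 0.2511]
tool_rot: [-179.8, 0.1, 77.3]
wrist_force: [0.5, 1.3, -4.5]
gripper_width: 0.605
finger_force: 65.0
station xy mm [-0.7 75. ] z 0.2511 yaw 77.32224891907003
red tool dxy mm [ 105.1 -269.6]
honey tool dxy mm [-394.1 -183.4]
[333.83656958 149.65898058] 412.0 (array([333.5, 149.5]), (23.0, 23.0), 90.0) [ 0.61064354 -0.05220054  0.016     ] [0.000938   0.00103295]
[381.4958435  173.46458842] [305.61089046 120.21700121]
```

View pics/c3.png

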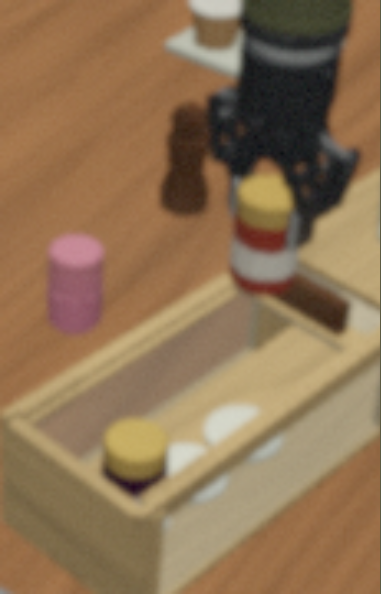

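```bash
python3 - <<'E'
from h import *
s=cv2.imread("pics/scene3.png")[:,:,::-1].copy()
p=manip.get_obs()["tool_pos"]
hsv=cv2.cvtColor(s,cv2.COLOR_RGB2HSV)
for nm,lo,hi in(("lid",[18,100,120],[30,255,255]),("red",[0,150,90],[8,255,255]),("red2",[170,150,90],[179,255,255]),("label",[0,0,140],[179,40,255])):
    m=cv2.inRange(hsv[160:200,365:392],np.array(lo),np.array(hi))
    print(nm,[(160+i,int(r.sum()//255),365+np.flatnonzero(r)[[0,-1]]) for i,r in enumerate(m) if r.sum()>255*5])
for z in(.012,.021,-.03,-.064):print(z,proj("scene",p+[0,0,z]))
print(proj("scene",p+np.array([.2215,.975,0])*.01)-proj("scene",p))
E
```

```text
lid [(163, 10, array([376, 385])), (164, 12, array([374, 385])), (165, 13, array([373, 385])), (166, 14, array([373, 386])), (167, 16, array([372, 387])), (168, 16, array([372, 387])), (169, 16, array([372, 387])), (170, 17, array([372, 388])), (171, 16, array([373, 388])), (172, 16, array([373, 388])), (173, 14, array([374, 387])), (174, 14, array([374, 387])), (175, 13, array([374, 386])), (176, 13, array([374, 386])), (177, 12, array([375, 386])), (178, 8, array([378, 385]))]
red [(180, 12, array([372, 385])), (181, 13, array([373, 385])), (182, 12, array([374, 385])), (183, 11, array([375, 385])), (184, 8, array([377, 384])), (196, 12, array([373, 387])), (197, 13, array([374, 386])), (198, 7, array([378, 385]))]
red2 []
label [(187, 15, array([372, 389])), (188, 18, array([372, 389])), (189, 17, array([372, 388])), (190, 17, array([372, 388])), (191, 15, array([373, 387])), (192, 14, array([374, 387])), (193, 11, array([375, 385]))]
0.012 [381.95962665 169.6748707 ]
0.021 [382.31124557 166.80168204]
-0.03 [380.36094759 182.73817936]
-0.064 [379.11555171 192.91470019]
[ 2.47421644 -1.42890681]
```

```bash
python3 - <<'E'
from h import *
s=cv2.imread("pics/scene0.png")[:,:,::-1].copy()
hsv=cv2.cvtColor(s,cv2.COLOR_RGB2HSV)
s2=cv2.cvtColor(cv2.imread("pics/scene2.png")[:,:,::-1].copy(),cv2.COLOR_RGB2HSV)
for hs,(u0,u1,v0,v1) in((hsv,(320,352,160,200)),(s2,(324,350,112,152))):
  for nm,lo,hi in(("lid",[18,100,120],[30,255,255]),("red",[0,150,70],[8,255,255]),("label",[0,0,130],[179,45,255])):
    m=cv2.inRange(hs[v0:v1,u0:u1],np.array(lo),np.array(hi))
    print(nm,[(v0+i,int(r.sum()//255),*(u0+np.flatnonzero(r)[[0,-1]]).tolist()) for i,r in enumerate(m) if r.sum()>255*6])
p=np.array([.3853,.1814,0])
for z in(.085,.076,.03,0):print(z,proj("scene",p+[0,0,z]))
p=np.array([.3843,.1834,.2535])
for z in(.021,.012,-.03,-.064):print(z,proj("scene",p+[0,0,z]))
E
```

```text
lid [(166, 11, 330, 340), (167, 13, 329, 341), (168, 15, 328, 342), (169, 15, 328, 342), (170, 17, 327, 343), (171, 16, 328, 343), (172, 15, 328, 342), (173, 15, 328, 342), (174, 15, 328, 342), (175, 13, 329, 341), (176, 11, 330, 340), (177, 8, 332, 339)]
red [(179, 7, 329, 341), (180, 11, 330, 340), (181, 10, 330, 339)]
label [(185, 10, 332, 341), (186, 10, 332, 341), (187, 10, 332, 341), (188, 9, 332, 340), (189, 8, 332, 339)]
lid [(115, 9, 331, 339), (116, 10, 330, 339), (117, 12, 329, 340), (118, 13, 328, 340), (119, 14, 328, 341), (120, 13, 329, 341), (121, 13, 329, 341), (122, 12, 330, 341), (123, 11, 330, 340), (124, 10, 331, 340), (125, 9, 331, 339), (126, 7, 333, 339)]
red [(128, 11, 328, 339), (129, 8, 329, 338), (130, 7, 329, 339), (143, 12, 330, 342), (144, 11, 331, 341), (145, 9, 332, 340)]
label [(134, 9, 328, 340), (135, 17, 328, 344), (136, 17, 328, 344), (137, 16, 328, 343), (138, 15, 329, 343), (139, 13, 330, 342), (140, 11, 331, 341), (141, 7, 333, 339)]
0.085 [334.86027655 168.81541194]
0.076 [334.75699432 171.06375227]
0.03 [334.24063833 182.30425332]
0 [333.91392928 189.41634927]
0.021 [337.2971862  117.00362065]
0.012 [337.1758723  119.63961866]
-0.03 [336.62214703 131.6713708 ]
-0.064 [336.18832074 141.09786912]
```

```bash

python3 -m handwheel '[{"dp":[1,1,20],"rot":[0,0,0]},{"dp":[0,0,35],"rot":[0,0,0]},{"dp":[0,0,38],"rot":[0,0,0]},{"dp":[0,0,35],"rot":[0,0,0]},{"dp":[0,0,20],"rot":[0,0,0]}]'
python3 -m handwheel '[{"dp":[0,0,10],"rot":[0,0,0]},{"dp":[0,0,0],"rot":[0,0,0]},{"dp":[0,0,0],"rot":[0,0,0]}]'
python3 st.py
```

```text
clock: 8.32
tool_pos: [0.6253, 0.0219, 0.1018]
tool_rot: [-179.7, 0.0, 77.4]
wrist_force: [-0.8, 0.0, -3.6]
gripper_width: 0.608
finger_force: 64.9
clock: 8.57
tool_pos: [0.6282, 0.0211, 0.0962]
tool_rot: [180.0, -0.0, 77.4]
wrist_force: [0.3, 0.6, -2.2]
gripper_width: 0.607
finger_force: 64.9
station xy mm [ 1.8 76.4] z 0.0962 yaw 77.35040584466073
red tool dxy mm [ 103.9 -272.1]
honey tool dxy mm [-395.4 -186.1]
```

```bash

python3 -m handwheel '[{"dp":[0,-1,6],"rot":[0,0,0]},{"dp":[0,0,4],"rot":[0,0,0]},{"dp":[0,0,3],"rot":[0,0,0]},{"dp":[0,0,0],"rot":[0,0,0]},{"dp":[0,0,0],"rot":[0,0,0]}]'
python3 -m handwheel '[{"dp":[0,0,2],"rot":[0,0,0]},{"dp":[0,0,0],"rot":[0,0,0]},{"dp":[0,0,0],"rot":[0,0,0]}]'
python3 st.py
```

```text
clock: 8.98
tool_pos: [0.627, 0.0212, 0.0825]
tool_rot: [180.0, -0.0, 77.3]
wrist_force: [-0.1, -0.2, -3.6]
gripper_width: 0.608
finger_force: 65.1
clock: 9.23
tool_pos: [0.6272, 0.0211, 0.0805]
tool_rot: [180.0, -0.0, 77.3]
wrist_force: [0.9, 0.1, -2.5]
gripper_width: 0.609
finger_force: 65.1
station xy mm [ 0.9 76.2] z 0.0805 yaw 77.33189505317515
red tool dxy mm [ 104.  -271.2]
honey tool dxy mm [-395.3 -185.1]
```

```bash

python3 -m handwheel '[{"dp":[0,0,1],"rot":[0,0,0]},{"dp":[0,0,0],"rot":[0,0,0]},{"dp":[0,0,0],"rot":[0,0,0]}]'
python3 -m handwheel '[{"dp":[0,0,1],"rot":[0,0,0]},{"dp":[0,0,0],"rot":[0,0,0]},{"dp":[0,0,0],"rot":[0,0,0]}]'
```

```text
clock: 9.48
tool_pos: [0.6273, 0.021, 0.0804]
tool_rot: [179.9, -0.0, 77.3]
wrist_force: [-1.5, 0.1, 5.1]
gripper_width: 0.612
finger_force: 65.5
clock: 9.73
tool_pos: [0.6273, 0.021, 0.0803]
tool_rot: [179.9, -0.0, 77.3]
wrist_force: [-3.3, 0.5, 13.1]
gripper_width: 0.604
finger_force: 65.9
```

```bash

python3 -m handwheel '[{"dp":[0,0,-1],"rot":[0,0,0]},{"dp":[0,0,0],"rot":[0,0,0]}]'
python3 -m handwheel '[{"dp":[0,0,0],"rot":[0,0,0]},{"dp":[0,0,0],"rot":[0,0,0]},{"dp":[0,0,0],"rot":[0,0,0]},{"dp":[0,0,0],"rot":[0,0,0]}]' 0.6
python3 -m handwheel '[{"dp":[0,0,-10],"rot":[0,0,0]},{"dp":[0,0,-30],"rot":[0,0,0]},{"dp":[0,0,-41],"rot":[0,0,0]},{"dp":[0,0,-41],"rot":[0,0,0]},{"dp":[0,0,-41],"rot":[0,0,0]}]'
python3 -m handwheel '[{"dp":[-20,-25,-9],"rot":[0,0,0]},{"dp":[-37,-17,0],"rot":[0,0,0]},{"dp":[-37,-17,0],"rot":[0,0,0]},{"dp":[-37,-17,0],"rot":[0,0,0]},{"dp":[-37,-17,0],"rot":[0,0,0]}]' 1
python3 -m handwheel '[{"dp":[-37,-17,0],"rot":[0,0,0]},{"dp":[-37,-17,0],"rot":[0,0,0]},{"dp":[-37,-17,0],"rot":[0,0,0]},{"dp":[-37,-17,0],"rot":[0,0,0]},{"dp":[-37,-17,0],"rot":[0,0,0]}]'
python3 -m handwheel '[{"dp":[-37,-7,0],"rot":[0,0,0]},{"dp":[0,0,0],"rot":[0,0,0]},{"dp":[0,0,0],"rot":[0,0,0]}]'
python3 st.py; python3 - <<'E'
from h import *
from st import st
t=cams.snapshot("top");s=cams.snapshot("scene");cv2.imwrite("pics/top4.png",t[:,:,::-1]);cv2.imwrite("pics/scene4.png",s[:,:,::-1])
k=lambda im,u0,v0,u1,v1,f:cv2.resize(im[v0:v1,u0:u1],None,fx=f,fy=f)
cv2.imwrite("pics/c4.png",np.vstack([k(t,280,110,410,190,4),k(s,300,180,430,290,4)[:,:520]])[:,:,::-1][:600])
for nm,box in(("far",(290,120,325,160)),("purple",(345,135,385,175))):
    a=blob(t,[15,75,140],[28,255,255],box);p=onz("top",*a[2][0],.101);print(nm,a,st(p)*1e3)
E
```

```text
clock: 9.9
tool_pos: [0.6273, 0.021, 0.0804]
tool_rot: [179.9, -0.0, 77.3]
wrist_force: [-2.6, -0.0, 8.7]
gripper_width: 0.612
finger_force: 65.8
clock: 10.23
tool_pos: [0.627, 0.0212, 0.0791]
tool_rot: [-180.0, 0.0, 77.3]
wrist_force: [0.3, 0.5, 0.0]
gripper_width: 0.803
finger_force: 0.0
clock: 10.65
tool_pos: [0.6265, 0.0209, 0.2447]
tool_rot: [-180.0, 0.0, 77.3]
wrist_force: [1.2, -0.2, -0.6]
gripper_width: 0.8
finger_force: 0.0
clock: 11.07
tool_pos: [0.498, -0.1236, 0.2522]
tool_rot: [179.9, -0.0, 77.4]
wrist_force: [-0.1, -1.5, -0.9]
gripper_width: 1.001
finger_force: 0.0
clock: 11.48
tool_pos: [0.3744, -0.2856, 0.2522]
tool_rot: [179.9, 0.0, 77.3]
wrist_force: [-0.3, 0.4, -1.1]
gripper_width: 0.999
finger_force: 0.0
clock: 11.73
tool_pos: [0.3594, -0.3211, 0.2521]
tool_rot: [179.9, 0.1, 77.0]
wrist_force: [1.4, 0.9, 0.2]
gripper_width: 1.002
finger_force: 0.0
station xy mm [-184.5 -316.8] z 0.2521 yaw 77.00569204066231
red tool dxy mm [496.1 -87.7]
honey tool dxy mm [-2.7  1.3]
far (array([305.98646538, 136.08242235]), 960.5, (array([307. , 139.5]), (39.0, 34.0), 90.0)) [-8.00746924 72.31397997]
purple (array([365.72691118, 152.45868316]), 1131.5, (array([364.5, 154.5]), (39.0, 39.0), 90.0)) [ -9.19663175 -76.50688971]
```

View pics/c4.png

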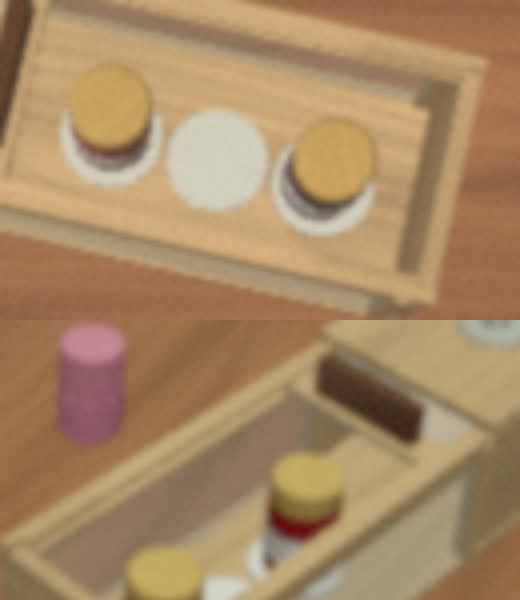

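The red jar stands upright on the far coaster, with its lid at top (307,136.5). The purple lid is at (363,149.5) and the middle coaster is free at (334,150).

```bash
python3 - <<'E'
from h import *
from st import st
t=cv2.imread("pics/top4.png")[:,:,::-1].copy();h=cv2.cvtColor(t,cv2.COLOR_RGB2HSV)
print(h[137,307],h[150,363],h[128,330],h[165,345])
for nm,box in(("far",(294,122,321,152)),("purple",(350,136,377,163))):
    a=blob(t,[14,118,140],[28,255,255],box);print(nm,a[0],a[1],a[2],st(onz("top",*a[2][0],.101))*1e3,st(onz("top",*a[0],.101))*1e3)
print(st(onz("top",306.8,136.4,.101))*1e3,st(onz("top",363,149.5,.101))*1e3)
E
```

```text
[ 19 131 198] [ 20 133 199] [ 17 100 203] [ 17 104 204]
far [307.03295516 136.07887628] 308.5 (array([307., 136.]), (20.0, 20.0), 90.0) [ 0.58745558 74.48907015] [ 0.41409893 74.36007679]
purple [363.1982712  149.39005943] 308.5 (array([363., 149.]), (20.0, 20.0), 90.0) [  3.3885394  -69.56216044] [  2.5523997  -70.27880218]
[-0.51935603 74.72553681] [  2.15894352 -69.8619104 ]
```

```bash

python3 -m handwheel '[{"dp":[-3,1,40],"rot":[0,0,0]},{"dp":[0,0,41],"rot":[0,0,0]},{"dp":[0,0,41],"rot":[0,0,0]},{"dp":[0,0,36],"rot":[0,0,0]},{"dp":[0,0,20],"rot":[0,0,0]}]'
python3 -m handwheel '[{"dp":[0,0,10],"rot":[0,0,0]},{"dp":[0,0,0],"rot":[0,0,0]},{"dp":[0,0,0],"rot":[0,0,0]}]'
python3 st.py
```

```text
clock: 12.25
tool_pos: [0.3614, -0.319, 0.07]
tool_rot: [-179.8, -0.1, 77.5]
wrist_force: [-0.2, 0.8, -0.2]
gripper_width: 1.002
finger_force: 0.0
clock: 12.5
tool_pos: [0.3621, -0.3208, 0.0631]
tool_rot: [-179.9, -0.1, 77.5]
wrist_force: [-0.1, -0.5, -0.4]
gripper_width: 1.0
finger_force: 0.0
station xy mm [-181.9 -315.9] z 0.0631 yaw 77.46212219944779
red tool dxy mm [495.9 -86.3]
honey tool dxy mm [-3.6 -1.3]
```

```bash

python3 -m handwheel '[{"dp":[-3,-1,0],"rot":[0,0,0]},{"dp":[0,0,0],"rot":[0,0,0]},{"dp":[0,0,0],"rot":[0,0,0]}]'
python3 -m handwheel '[{"dp":[0,0,0],"rot":[0,0,0]},{"dp":[0,0,0],"rot":[0,0,0]},{"dp":[0,0,0],"rot":[0,0,0]},{"dp":[0,0,0],"rot":[0,0,0]},{"dp":[0,0,0],"rot":[0,0,0]}]' -1
python3 st.py
python3 -m handwheel '[{"dp":[0,0,-15],"rot":[0,0,0]},{"dp":[0,0,-35],"rot":[0,0,0]},{"dp":[0,0,-41],"rot":[0,0,0]},{"dp":[0,0,-41],"rot":[0,0,0]},{"dp":[0,0,-41],"rot":[0,0,0]}]'
python3 -m handwheel '[{"dp":[0,0,-17],"rot":[0,0,0]},{"dp":[0,0,0],"rot":[0,0,0]},{"dp":[0,0,0],"rot":[0,0,0]}]'
python3 st.py
```

```text
clock: 12.75
tool_pos: [0.3603, -0.3251, 0.0644]
tool_rot: [179.9, 0.1, 77.4]
wrist_force: [0.1, -0.4, 0.3]
gripper_width: 1.005
finger_force: 0.0
clock: 13.17
tool_pos: [0.3603, -0.325, 0.064]
tool_rot: [179.9, 0.0, 77.3]
wrist_force: [-0.0, 0.7, 6.9]
gripper_width: 0.607
finger_force: 61.4
station xy mm [-182.8 -320.5] z 0.064 yaw 77.34623178505521
red tool dxy mm [500.2 -86.4]
honey tool dxy mm [ 0.9 -0.5]
clock: 13.58
tool_pos: [0.3587, -0.3241, 0.2378]
tool_rot: [-179.9, -0.0, 77.3]
wrist_force: [3.0, -0.3, -3.0]
gripper_width: 0.604
finger_force: 64.6
clock: 13.83
tool_pos: [0.3597, -0.3244, 0.2535]
tool_rot: [179.9, -0.0, 77.4]
wrist_force: [-0.6, 0.9, -3.1]
gripper_width: 0.608
finger_force: 64.7
station xy mm [-183.5 -320. ] z 0.2535 yaw 77.35924920639506
red tool dxy mm [499.8 -85.6]
honey tool dxy mm [0.5 0.2]
```

```bash

python3 -m handwheel '[{"dp":[15,10,0],"rot":[0,0,0]},{"dp":[28,18,0],"rot":[0,0,0]},{"dp":[34,20,0],"rot":[0,0,0]},{"dp":[36,20,0],"rot":[0,0,0]},{"dp":[36,20,0],"rot":[0,0,0]}]'
python3 -m handwheel '[{"dp":[36,20,0],"rot":[0,0,0]},{"dp":[36,20,0],"rot":[0,0,0]},{"dp":[36,20,0],"rot":[0,0,0]},{"dp":[34,20,0],"rot":[0,0,0]},{"dp":[20,11,0],"rot":[0,0,0]}]'
python3 -m handwheel '[{"dp":[8,5,0],"rot":[0,0,0]},{"dp":[0,0,0],"rot":[0,0,0]},{"dp":[0,0,0],"rot":[0,0,0]},{"dp":[0,0,0],"rot":[0,0,0]}]'
python3 st.py
python3 -m handwheel '[{"dp":[0,0,20],"rot":[0,0,0]},{"dp":[0,0,35],"rot":[0,0,0]},{"dp":[0,0,30],"rot":[0,0,0]},{"dp":[0,0,0],"rot":[0,0,0]},{"dp":[0,0,0],"rot":[0,0,0]}]'
python3 st.py
```

```text
clock: 14.25
tool_pos: [0.478, -0.1967, 0.2509]
tool_rot: [-179.8, -0.0, 77.3]
wrist_force: [1.0, -0.6, -2.5]
gripper_width: 0.609
finger_force: 64.6
clock: 14.67
tool_pos: [0.6041, -0.0548, 0.2497]
tool_rot: [-179.7, -0.1, 77.6]
wrist_force: [0.2, 0.4, -2.2]
gripper_width: 0.608
finger_force: 64.6
clock: 15.0
tool_pos: [0.6076, -0.0559, 0.2523]
tool_rot: [-179.9, 0.1, 77.2]
wrist_force: [-0.5, -0.3, -2.8]
gripper_width: 0.607
finger_force: 64.6
station xy mm [-1.2 -3.3] z 0.2523 yaw 77.17561241935714
red tool dxy mm [ 182.7 -269.4]
honey tool dxy mm [-316.4 -181.9]
clock: 15.42
tool_pos: [0.6075, -0.0552, 0.1677]
tool_rot: [-179.8, 0.1, 77.2]
wrist_force: [0.4, -0.7, -2.4]
gripper_width: 0.611
finger_force: 64.8
station xy mm [-1.5 -2.6] z 0.1677 yaw 77.19738997252827
red tool dxy mm [ 182.1 -269. ]
honey tool dxy mm [-317.  -181.8]
```

```bash

python3 -m handwheel '[{"dp":[2,2,20],"rot":[0,0,0]},{"dp":[0,0,30],"rot":[0,0,0]},{"dp":[0,0,20],"rot":[0,0,0]},{"dp":[0,0,8],"rot":[0,0,0]},{"dp":[0,0,3],"rot":[0,0,0]}]'
python3 -m handwheel '[{"dp":[0,0,3],"rot":[0,0,0]},{"dp":[0,0,0],"rot":[0,0,0]},{"dp":[0,0,0],"rot":[0,0,0]}]'
python3 st.py
```

```text
clock: 15.83
tool_pos: [0.6117, -0.053, 0.0879]
tool_rot: [180.0, 0.0, 77.3]
wrist_force: [-1.1, -0.2, -2.5]
gripper_width: 0.607
finger_force: 64.8
clock: 16.08
tool_pos: [0.6124, -0.0526, 0.0859]
tool_rot: [179.9, -0.0, 77.3]
wrist_force: [0.9, -0.1, -2.8]
gripper_width: 0.61
finger_force: 64.8
station xy mm [2.7 1. ] z 0.0859 yaw 77.32714899417485
red tool dxy mm [ 179.1 -272.8]
honey tool dxy mm [-320.2 -186.7]
```

```bash

python3 -m handwheel '[{"dp":[-1.5,-2,2],"rot":[0,0,0]},{"dp":[0,0,2],"rot":[0,0,0]},{"dp":[0,0,0],"rot":[0,0,0]},{"dp":[0,0,0],"rot":[0,0,0]}]'
python3 -m handwheel '[{"dp":[0,0,1],"rot":[0,0,0]},{"dp":[0,0,1],"rot":[0,0,0]},{"dp":[0,0,0],"rot":[0,0,0]},{"dp":[0,0,0],"rot":[0,0,0]}]'
python3 st.py
```

```text
clock: 16.42
tool_pos: [0.6092, -0.0533, 0.0804]
tool_rot: [-180.0, -0.0, 77.3]
wrist_force: [0.2, 0.7, -3.0]
gripper_width: 0.604
finger_force: 64.8
clock: 16.75
tool_pos: [0.6094, -0.0533, 0.0801]
tool_rot: [180.0, -0.0, 77.3]
wrist_force: [-4.8, 1.4, 12.7]
gripper_width: 0.608
finger_force: 65.9
station xy mm [-0.1 -0.3] z 0.0801 yaw 77.33349449034445
red tool dxy mm [ 180.5 -270. ]
honey tool dxy mm [-318.8 -183.9]
```

```bash

python3 -m handwheel '[{"dp":[0,0,-1],"rot":[0,0,0]},{"dp":[0,0,0],"rot":[0,0,0]}]'
python3 -m handwheel '[{"dp":[0,0,0],"rot":[0,0,0]},{"dp":[0,0,0],"rot":[0,0,0]},{"dp":[0,0,0],"rot":[0,0,0]},{"dp":[0,0,0],"rot":[0,0,0]}]' 0.6
python3 -m handwheel '[{"dp":[0,0,-10],"rot":[0,0,0]},{"dp":[0,0,-30],"rot":[0,0,0]},{"dp":[0,0,-41],"rot":[0,0,0]},{"dp":[0,0,-41],"rot":[0,0,0]},{"dp":[0,0,-41],"rot":[0,0,0]}]'
python3 -m handwheel '[{"dp":[20,0,-7],"rot":[0,0,0]},{"dp":[38,0,0],"rot":[0,0,0]},{"dp":[38,0,0],"rot":[0,0,0]},{"dp":[35,0,0],"rot":[0,0,0]},{"dp":[25,0,0],"rot":[0,0,0]}]' -1
python3 -m handwheel '[{"dp":[3,0,0],"rot":[0,0,0]},{"dp":[0,0,0],"rot":[0,0,0]},{"dp":[0,0,0],"rot":[0,0,0]}]'
python3 st.py; python3 - <<'E'
from h import *
from st import st
t=cams.snapshot("top");s=cams.snapshot("scene");cv2.imwrite("pics/top5.png",t[:,:,::-1]);cv2.imwrite("pics/scene5.png",s[:,:,::-1])
for nm,box in(("far",(294,122,321,152)),("mid",(322,130,348,155)),("purple",(350,136,377,163))):
    a=blob(t,[14,118,140],[28,255,255],box);print(nm,a[0],a[1],st(onz("top",*a[0],.101))*1e3)
k=lambda im,u0,v0,u1,v1,f:cv2.resize(im[v0:v1,u0:u1],None,fx=f,fy=f)
cv2.imwrite("pics/c5.png",np.hstack([k(t,250,80,400,190,2.66)[:,:399],k(s,300,120,450,230,2.66)[:,:399]])[:,:,::-1])
E
```

```text
clock: 16.92
tool_pos: [0.6095, -0.0533, 0.0801]
tool_rot: [180.0, -0.0, 77.3]
wrist_force: [-1.4, 0.1, 6.1]
gripper_width: 0.609
finger_force: 65.7
clock: 17.25
tool_pos: [0.6094, -0.0533, 0.0792]
tool_rot: [180.0, 0.0, 77.3]
wrist_force: [-0.4, -0.2, 0.1]
gripper_width: 0.801
finger_force: 0.0
clock: 17.67
tool_pos: [0.6088, -0.0535, 0.2447]
tool_rot: [-180.0, 0.0, 77.3]
wrist_force: [0.8, 1.4, -0.5]
gripper_width: 0.802
finger_force: 0.0
clock: 18.08
tool_pos: [0.6436, 0.1032, 0.25]
tool_rot: [180.0, -0.1, 77.5]
wrist_force: [0.2, -1.4, -0.1]
gripper_width: 0.089
finger_force: 0.0
clock: 18.33
tool_pos: [0.6439, 0.1009, 0.2497]
tool_rot: [180.0, 0.1, 77.3]
wrist_force: [0.9, -1.0, -0.1]
gripper_width: 0.002
finger_force: 0.0
station xy mm [ -0.5 157.7] z 0.2497 yaw 77.30721804389793
red tool dxy mm [  22.4 -269.9]
honey tool dxy mm [-476.9 -183.6]
far [307.11661342 136.23961661] 313.0 [7.10656542e-02 7.40571851e+01]
mid [335.47037037 144.2005291 ] 315.0 [-1.89991254  0.31001206]
purple [363.12460568 149.64037855] 317.0 [  1.89112189 -70.2494657 ]
```

View pics/c5.png

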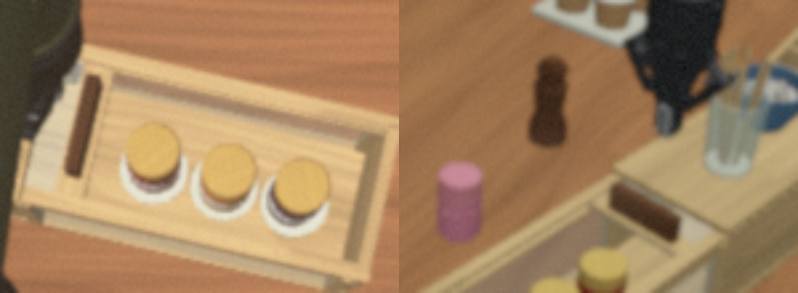

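Three upright jars, one per coaster: lids at top (307,136), (335,144) and (363,150), in a row to within about 2 mm. The bar is at about top (281,127), clear of the stirrers. Next I close the cover.

```bash
python3 - <<'E'
from h import *
from st import st
t=cv2.imread("pics/top5.png")[:,:,::-1].copy()
a=blob(t,[0,90,20],[18,255,130],(272,104,292,150));print(a,st(onz("top",*a[0],.152))*1e3)
E
```

```text
(array([281.08699397, 127.0163652 ]), 193.5, (array([281.0816946 , 127.15960884]), (6.301070213317871, 37.611942291259766), 13.495734214782715)) [ -4.8904343  135.77190576]
```

```bash

python3 -m handwheel '[{"dp":[3,1,30],"rot":[0,0,0]},{"dp":[0,0,35],"rot":[0,0,0]},{"dp":[0,0,8],"rot":[0,0,0]},{"dp":[0,0,0],"rot":[0,0,0]}]'
python3 st.py
```

```text
clock: 18.77
tool_pos: [0.644, 0.1031, 0.1739]
tool_rot: [-179.7, 0.1, 77.2]
wrist_force: [0.2, -1.0, -0.1]
gripper_width: 0.001
finger_force: 0.0
station xy mm [ -1.  159.9] z 0.1739 yaw 77.22226537273222
red tool dxy mm [  19.7 -269.5]
honey tool dxy mm [-479.4 -182.5]
```

```bash

python3 -m handwheel '[{"dp":[0,0,8],"rot":[0,0,0]},{"dp":[0,0,5],"rot":[0,0,0]},{"dp":[-5,0,0],"rot":[0,0,0]},{"dp":[-8,0,0],"rot":[0,0,0]},{"dp":[-14,0,0],"rot":[0,0,0]}]'
python3 -m handwheel '[{"dp":[-22,0,3],"rot":[0,0,0]},{"dp":[-28,0,4],"rot":[0,0,0]},{"dp":[-30,0,0],"rot":[0,0,0]},{"dp":[-30,0,0],"rot":[0,0,0]},{"dp":[-30,0,0],"rot":[0,0,0]}]'
python3 st.py
```

```text
clock: 19.18
tool_pos: [0.6403, 0.0797, 0.1639]
tool_rot: [179.9, -0.1, 77.5]
wrist_force: [1.9, 3.2, -1.2]
gripper_width: -0.002
finger_force: 1.4
clock: 19.6
tool_pos: [0.6094, -0.0602, 0.1574]
tool_rot: [179.8, -0.1, 77.3]
wrist_force: [4.0, 3.2, -0.9]
gripper_width: 0.0
finger_force: 1.8
station xy mm [ 1.5 -7.1] z 0.1574 yaw 77.34758890735097
red tool dxy mm [ 187.3 -271.5]
honey tool dxy mm [-312.  -185.5]
```

```bash

python3 -m handwheel '[{"dp":[-26,0,0],"rot":[0,0,0]},{"dp":[-24,0,0],"rot":[0,0,0]},{"dp":[-18,0,0],"rot":[0,0,0]},{"dp":[-10,0,0],"rot":[0,0,0]},{"dp":[-4,0,0],"rot":[0,0,0]}]'
python3 -m handwheel '[{"dp":[-4,0,0],"rot":[0,0,0]},{"dp":[-3,0,0],"rot":[0,0,0]},{"dp":[-3,0,0],"rot":[0,0,0]}]'
python3 -m handwheel '[{"dp":[-2,0,0],"rot":[0,0,0]},{"dp":[-2,0,0],"rot":[0,0,0]}]'
python3 st.py
```

```text
clock: 20.02
tool_pos: [0.5903, -0.1416, 0.1573]
tool_rot: [179.9, 0.1, 77.1]
wrist_force: [0.3, 1.6, 0.4]
gripper_width: -0.002
finger_force: 0.8
clock: 20.27
tool_pos: [0.5891, -0.1471, 0.1563]
tool_rot: [-180.0, -0.0, 77.4]
wrist_force: [0.9, 1.5, 0.9]
gripper_width: -0.001
finger_force: 0.9
clock: 20.43
tool_pos: [0.5882, -0.1514, 0.1562]
tool_rot: [-180.0, -0.0, 77.4]
wrist_force: [0.8, 2.1, 1.6]
gripper_width: 0.003
finger_force: 0.8
station xy mm [   1.  -100.6] z 0.1562 yaw 77.40449175544423
red tool dxy mm [ 281.1 -270.5]
honey tool dxy mm [-218.3 -185.1]
```

Close to the stop; creep until the force rises.

```bash

python3 -m handwheel '[{"dp":[-2,0,0],"rot":[0,0,0]},{"dp":[0,0,0],"rot":[0,0,0]}]'
python3 -m handwheel '[{"dp":[-2,0,0],"rot":[0,0,0]},{"dp":[0,0,0],"rot":[0,0,0]}]'
python3 -m handwheel '[{"dp":[-2,0,0],"rot":[0,0,0]},{"dp":[0,0,0],"rot":[0,0,0]}]'
python3 st.py
```

```text
clock: 20.6
tool_pos: [0.5876, -0.1542, 0.1562]
tool_rot: [-180.0, 0.0, 77.3]
wrist_force: [0.3, 0.4, 0.8]
gripper_width: 0.002
finger_force: 0.2
clock: 20.77
tool_pos: [0.5876, -0.1543, 0.1562]
tool_rot: [-180.0, -0.1, 77.4]
wrist_force: [1.3, 5.7, 1.0]
gripper_width: 0.001
finger_force: 2.5
clock: 20.93
tool_pos: [0.5875, -0.1544, 0.1562]
tool_rot: [-180.0, -0.3, 77.5]
wrist_force: [2.4, 9.0, 3.1]
gripper_width: -0.0
finger_force: 4.6
station xy mm [   1.  -103.7] z 0.1562 yaw 77.50024484664975
red tool dxy mm [ 284.7 -270.1]
honey tool dxy mm [-214.8 -185.4]
```

The stop is felt, with the finger at -103.7 mm where about -103 was expected. Retreating and checking.

```bash

python3 -m handwheel '[{"dp":[6,0,0],"rot":[0,0,0]},{"dp":[6,0,-10],"rot":[0,0,0]},{"dp":[0,0,-35],"rot":[0,0,0]},{"dp":[0,0,-40],"rot":[0,0,0]},{"dp":[0,-30,-20],"rot":[0,0,0]}]'
python3 -m handwheel '[{"dp":[0,-40,0],"rot":[0,0,0]},{"dp":[0,-40,0],"rot":[0,0,0]},{"dp":[0,-30,0],"rot":[0,0,0]},{"dp":[0,0,0],"rot":[0,0,0]},{"dp":[0,0,0],"rot":[0,0,0]}]'
python3 - <<'E'
from h import *
from st import st
t=cams.snapshot("top");s=cams.snapshot("scene");cv2.imwrite("pics/top6.png",t[:,:,::-1]);cv2.imwrite("pics/scene6.png",s[:,:,::-1])
for nm,box in(("far",(294,122,321,152)),("mid",(322,130,348,155)),("purple",(350,136,377,163))):
    a=blob(t,[14,75,140],[28,255,255],box);print(nm,a[0],a[1])
a=blob(t,[0,90,20],[18,255,130],(370,125,398,175));print(a,st(onz("top",*a[0],.152))*1e3)
cv2.imwrite("pics/c6.png",np.vstack([cv2.resize(t[60:300],(750,281)),cv2.resize(s[130:345,150:550],(558,300))[:, :558]] if 0 else [cv2.resize(t[80:300,120:520],(540,297)),cv2.resize(s[130:345,150:540],(540,298))])[:,:,::-1])
E
```

```text
clock: 21.35
tool_pos: [0.5647, -0.141, 0.2655]
tool_rot: [179.5, 0.1, 77.4]
wrist_force: [-0.0, 0.2, 1.4]
gripper_width: 0.003
finger_force: 0.0
clock: 21.77
tool_pos: [0.4517, -0.1155, 0.2624]
tool_rot: [179.9, -0.0, 77.3]
wrist_force: [1.0, -0.5, -0.0]
gripper_width: -0.001
finger_force: 0.0
far [307.03200483 135.95289855] 276.0
mid [335.17657046 144.16977929] 294.5
purple [363.188929   149.44404332] 277.0
(array([387.9122807 , 139.76096491]), 76.0, (array([387.47058868, 143.61764717]), (7.033533096313477, 22.79834747314453), 14.03624439239502)) [  28.29961409 -117.44814363]
```

View pics/c6.png

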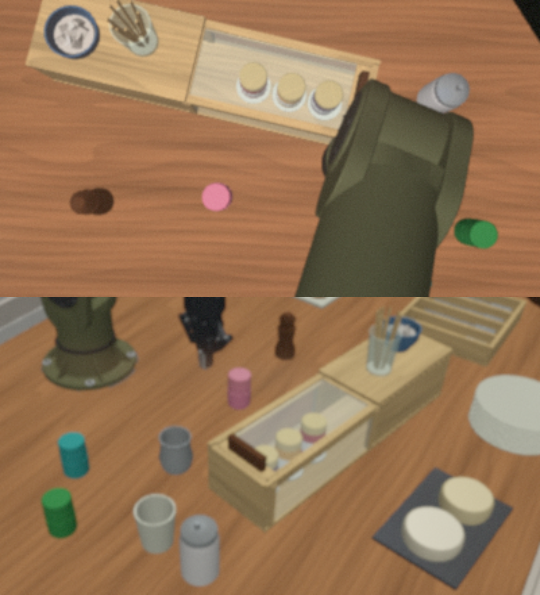

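The cover is shut: the bar is at the end wall and the three jars stand in a row beneath it. Everything else is where it was, and the arm is clear.

```bash
python3 -c "
from cell import workorder;print(workorder.job_done())"
```

```text
the job is handed in; nothing more can be done
None
```

The job is handed in at about 22 s of the 69 s allowed: the red and honey jars stand upright on the two empty coasters, within about 2 mm of centre as measured from the top camera, and the cover is slid shut to its stop.

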